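Set the water dosing unit to its setting clip

ROBOT

A 6-joint arm with a two-finger parallel gripper is mounted at the origin on the work surface. World frame = base frame: x ahead of the robot, y to its left, z up, the work surface at z = 0. Lengths are in m, angles in rad, forces in N, time in s.
With the tool pointing down it reaches from about 0.25 to 0.775 m from the base axis. Payload 4 kg.
Tool frame: the origin (TCP) lies at the very end of the fingers, on their centre line; the grasp point (between the pads) lies 19 mm behind it (robot.pinch_z is the distance from the TCP to the grasp point, in m); z points along the fingers, y is the line along which they close (so a half turn about z gives the same grasp; the last joint's range is limited). The gripper opens to 94 mm and grips with 3 to 60 N. Pads are 16 mm wide; open, the fingers measure 119 mm over their backs; the gripper's body (75 mm by 177 mm) begins 78 mm behind the grasp point.
Start: joints at [1.22, 0.087, 1.371, -0, 1.684, -0.103], TCP at [0.135, 0.533, 0.206] pointing down, gripper open.
Joint ranges: [-3.1, 3.1], [-0.76, 2.03], [0.27, 2.55], [-1.08, 4.22], [0.17, 2.65], [-2.57, 2.57]. Speed limits (rad/s): [2.79, 2.79, 3.14, 3.14, 3.14, 3.14].

INTERFACE

Orientations are given as [roll, pitch, yaw] about the fixed x, y, z axes, in that order (R = Rz(yaw) Ry(pitch) Rx(roll)).
In Python, from bench import robot gives the robot as it stands.
- The arm moves only by the tool arm_command, never from a script. Its argument "targets" is one flat list of numbers, 7 for each row, row after row: the turn, a rotation vector about the tool's x, y, z in degrees, then the shift along the tool's x, y, z in mm, then the closure, from -1 (fully open) to 1 (shut). In form: [ax, ay, az, x, y, z, hand, ax, ay, az, x, y, z, hand, ...]. A call has 1 to 20 rows; each row is the pose to reach, as a shift and turn from the pose commanded when the call began, along the tool's axes at that moment; what a row does not reach only later rows make up. A row lasts 1/10 s, in which the tool goes at most 50 mm and 8.59 degrees, less where a joint would pass 70% of its speed; a pose out of reach is approached as far as the arm can. A call with a gripper value outside its range is refused whole. The fingers move at their own pace and stop on an object; the grip force is fixed at half the most. Time passes only in rows, so rows that repeat a pose let the fingers close. It gives the time, the measured TCP pose, the force, the opening and the grip force at its end, in the units of the state.
- robot.get_obs(): the state, without advancing time (a new reading comes with each control period).
- robot.snapshot(name): name is "side" or "top"; returns a dict with "color" (400x640x3 uint8, red, green, blue), "range_z" (400x640 float32, m along the optical axis (not along the pixel's ray), 0 where there is no reading), "fx", "fy", "cx", "cy" (pixels), "dist_coeffs" ([k1, k2, p1, p2, k3] as OpenCV has them; the pictures are not rectified), "T" (4x4, takes a point from camera to world coordinates). Camera axes: x right, y down, z forward; pixel columns grow to the right and rows downward; lengths in m; the calibration is good to about 2 mm. A picture is of the moment at which its call begins.
- robot.close_job(): hands the job in; it is judged then, once.
The state is a dict: "time": time; "joint_positions": joint angles; "qvel": joint speeds; "joint_torque": joint torques, N m; "tool_pos": TCP position; "ee_rot": TCP orientation; "wrist_force": force on the tool from outside, world axes, zero at the start; "wrist_torque": the same for the moment, N m; "width": finger opening in m; "finger_force": force on a finger pad.
Only numpy, scipy, OpenCV 4.12 (cv2) and the standard library are available. Lean on these libraries where they do the work, as an engineer would, in place of code of your own. Each camera call takes 0.05 s, during which the arm holds its last target. There are 200 camera calls.

TASK

Two alike white dosing units stand on the laundry counter; only one has an arrow-shaped steel setting clip on the edge of its scale. Turn that unit's black bar knob until its sliding pointer stands opposite the tip of the clip, then let go of it. Move the pointer only by means of the knob, and leave the other unit's setting as it is.

Things in the scene. Friction and masses are not known exactly. Their poses are not given: they have to be found in the camera images.
- dosing_grip (a point): Grip point of the black bar knob of the unit with the clip: on its vertical axis, 95 mm above the counter. Bar 46 mm along point x, 14 mm thick along point y, top 13 mm above, foot disc 50 mm wide 26 mm below; axes turn with it. Stiff (0.06 N m), stays where left; stops 1.4 rad each side of scale middle. Clockwise from above moves the pointer 50 mm per rad to -y of the clip; 0.5 to 1.2 rad needed
- dosing_pointer: Dark steel arrow, 36 x 21 x 6 mm, sliding along the scale on the far side of that unit's top and pointing away from the knob. Origin at its tip, 60 mm above the counter; y along the scale, as the clip's y; z up. The unit is a fixed white box with aluminium top, 140 x 190 mm, 55 mm high; its knob stands nearer the robot, the pointer tip 64 mm beyond the knob's axis
- clip: Dark steel setting clip fixed at the scale's far edge: block 30 mm wide, 22 mm high, with an arrow nose towards the pointer. On either half of it; on the other a plain 8 mm round pin, no mark. Origin at the nose tip, 56 mm above the counter; nose points to -x, y runs along the scale, z up. Set right when pointer tip and nose tip have equal y along the clip's y (18 mm apart in x)
- other_pointer: Pointer of the other, alike unit, which has two round pins and no clip: same shape and origin (arrow tip, 60 mm above the counter). It must stay where it is
Things that resemble listed ones, but are neither listed nor needed, are in the scene too. Leave any green or red look-alike of the part that bears dosing_grip alone.

How it is judged:
At the end, for the whole second after the job is handed in: The pointer's tip stands within 10 mm of the clip's tip, measured along the scale, and is at rest; the other unit's pointer is within 10 mm of where it started (y of dosing_pointer in the frame of clip between -0.01 and 0.01 m and linear speed of dosing_pointer below 0.005 m/s and distance of other_pointer from where it was at the start of the episode below 0.01 m); the robot touches nothing.
It fails at once if the pointer is pushed directly with more than 2 N instead of being moved by the knob (contact force between any of the fingers, the arm and dosing_pointer above 2 N).
It fails at once if the other unit's pointer is shifted by more than 10 mm (distance of other_pointer from where it was at the start of the episode above 0.01 m).
It also fails if it takes over 29 s, if anything falls off the work surface, if the arm or the gripper's body presses on something with over 40 N, if the wrist force passes 120 N, or if a joint passes its speed limit or range.

## Working session

There is one attempt and no reset: what is moved stays moved. The work goes in short steps, Python scripts to look and compute and a tool call to move; the robot and the scene stay as the last step left them, time stands still between calls to the robot, and variables do not carry over. Pictures are saved under pics/ and viewed, at most 10 in all, crops included, and the job is handed in when it is done.

Besides the shell and the picture viewer there is one more tool, called after "Call:" by a JSON object that holds its "op" and its "data". arm_command: Moves the arm, as the interface text tells. Its arguments: {"type":"object","properties":{"targets":{"type":"array"}},"required":["targets"]}

```bash
mkdir -p pics; cat > h.py <<'E'
import numpy as np, cv2
from bench import robot
def snap(n,f):
    s=robot.snapshot(n); np.savez(f'pics/{f}.npz',**s); cv2.imwrite(f'pics/{f}.png',s['color'][:,:,::-1]); return s
def ray(s,u,v,z):
    K=np.array([[s['fx'],0,s['cx']],[0,s['fy'],s['cy']],[0,0,1]],float)
    p=cv2.undistortPoints(np.array([[[u,v]]],float),K,np.array(s['dist_coeffs'],float))[0,0]
    d=s['T'][:3,:3]@np.array([p[0],p[1],1]); o=s['T'][:3,3]
    return o+d*(z-o[2])/d[2]
def load(f): return dict(np.load(f'pics/{f}.npz'))
E
python3 -c "
from h import *
for n in ['top','side']:
    s=snap(n,n+'0'); print(n,s['T'].round(3).tolist(),s['fx'])
print(robot.get_obs())"
```

```text
top [[-0.154, -0.967, 0.204, 0.192], [-0.988, 0.152, -0.026, 0.103], [-0.006, -0.206, -0.979, 1.32], [0.0, 0.0, 0.0, 1.0]] 397.218560782051
side [[-0.961, -0.138, 0.24, 0.172], [-0.277, 0.53, -0.802, 1.098], [-0.017, -0.837, -0.547, 0.776], [0.0, 0.0, 0.0, 1.0]] 461.86333941059195
{'time': 0.1, 'joint_positions': array([ 1.21991175e+00,  8.78937481e-02,  1.37207115e+00, -1.62486977e-05,
        1.68361511e+00, -1.03102538e-01]), 'qvel': array([ 0.00085573,  0.00015381, -0.0024215 , -0.00022987,  0.0005022 ,
       -0.00016023]), 'joint_torque': array([ 2.87215342e-03, -3.41256666e+01, -3.03300226e+01,  7.19957566e-02,
        3.04265111e-02, -8.12862140e-05]), 'tool_pos': array([0.13473196, 0.53273698, 0.20443054]), 'ee_rot': array([-3.13961419e+00, -1.88474874e-04,  2.89380862e+00]), 'wrist_force': array([0.26739848, 0.04487918, 0.80198525]), 'wrist_torque': array([-0.00252976, -0.01908616,  0.02122848]), 'finger_force': 0.0, 'width': 0.09403264790540207}
```

View pics/top0.png

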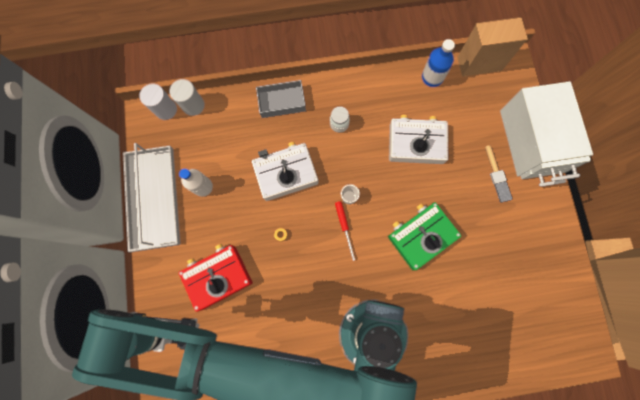

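View pics/side0.png

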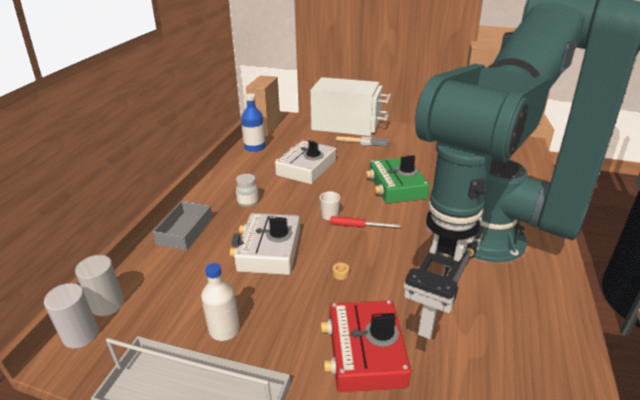

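Candidates in the top view are white (285,171) with a dark clip at (263,154), white (419,140) with two brass pins, red (215,277) and green (425,236). I choose the white one at (285,171) and check it in a close crop.

```bash
python3 -c "
from h import *
a=load('top0')['color'][125:215,235:335,::-1]; b=load('side0')['color'][200:285,220:320,::-1]
a=cv2.resize(a,None,fx=4,fy=4,interpolation=3); b=cv2.resize(b,(400,340),interpolation=3)
b=cv2.copyMakeBorder(b,0,20,0,0,0)
cv2.imwrite('pics/c0.png',np.hstack([a,b]))
s=load('top0')
for n,u,v,z in [('knob',287,175,.108),('clip',265,158,.056),('other',420,145,.108),('ul',253,163,.055),('ur',308,146,.055),('lr',318,183,.055),('ll',263,198,.055)]: print(n,ray(s,u,v,z).round(3))
"
```

```text
knob [0.531 0.193 0.108]
clip [0.614 0.261 0.056]
other [ 0.563 -0.242  0.108]
ul [0.604 0.303 0.055]
ur [0.634 0.114 0.055]
lr [0.503 0.1   0.055]
ll [0.481 0.284 0.055]
```

View pics/c0.png

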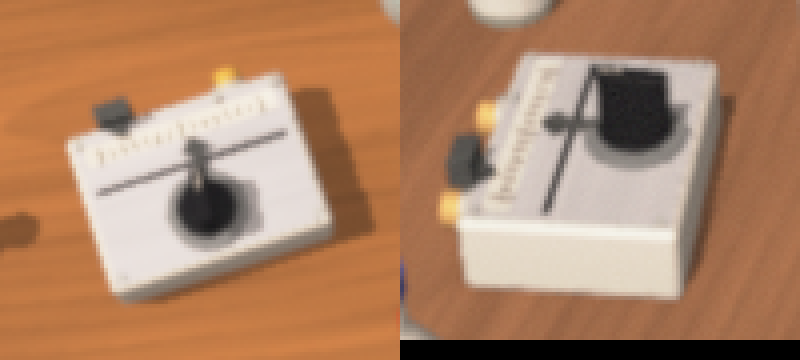

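Both views of the crop show the dark clip with its nose at top pixel (264.5,159), the pointer tip near (284,160) and the knob near (287,176), so this is the right unit. Next I measure the bar yaw and the knob position from depth and colour.

```bash
cat >> h.py <<'E'
def cloud(s):
    K=np.array([[s['fx'],0,s['cx']],[0,s['fy'],s['cy']],[0,0,1]],float)
    v,u=np.mgrid[0:400,0:640]; uv=np.stack([u,v],-1).reshape(-1,1,2).astype(float)
    p=cv2.undistortPoints(uv,K,np.array(s['dist_coeffs'],float)).reshape(400,640,2)
    c=np.dstack([p,np.ones((400,640))])*s['range_z'][...,None]
    return c@s['T'][:3,:3].T+s['T'][:3,3]
E
python3 -c "
from h import *
yaw=.145
for n in ['top0','side0']:
    s=load(n); P=cloud(s); C=s['color'].astype(int)
    near=(np.hypot(P[...,0]-.531,P[...,1]-.193)<.06)&(s['range_z']>0)
    for lo,hi in [(.07,.09),(.09,.102),(.102,.12)]:
        m=near&(P[...,2]>lo)&(P[...,2]<hi); q=P[m][:,:2]
        if len(q)>4: print(n,lo,len(q),cv2.minAreaRect((q*1000).astype(np.float32)),P[m].mean(0).round(3))
    if n=='side0':
        m=near&(P[...,2]>.07); print((P[m]*1000).round().astype(int)[::4].tolist())
    near2=(np.hypot(P[...,0]-.56,P[...,1]-.193)<.16)
    b=near2&(C.sum(-1)>480)&(abs(P[...,2]-.055)<.008); q=(P[b][:,:2]*1000).astype(np.float32); print('top face',cv2.minAreaRect(q),len(q))
s=load('top0')
print('clip',ray(s,264.5,159.2,.056),'ptr',ray(s,284,160.5,.06))
s=load('side0')
print('clip',ray(s,220+94/4,200+170/4,.056),'ptr',ray(s,220+144/4,200+125/4,.06))
"
```

```text
top0 0.07 39 ((535.21142578125, 200.35289001464844), (41.05222702026367, 41.74627685546875), 7.6796417236328125) [0.53  0.198 0.074]
top0 0.09 6 ((535.5126953125, 193.7674102783203), (8.516129493713379, 43.773681640625), 78.81549835205078) [0.524 0.196 0.097]
top0 0.102 63 ((537.3096313476562, 198.75946044921875), (45.738746643066406, 13.964262008666992), 3.3069422245025635) [0.537 0.199 0.107]
top face ((565.2144165039062, 204.38409423828125), (139.7915802001953, 188.6085662841797), 9.922531127929688) 1831
side0 0.07 113 ((535.123291015625, 207.38890075683594), (46.358821868896484, 12.396344184875488), 16.986595153808594) [0.535 0.207 0.08 ]
side0 0.09 69 ((536.0668334960938, 207.5530548095703), (45.20921325683594, 8.003888130187988), 8.407012939453125) [0.535 0.208 0.096]
side0 0.102 70 ((535.8065795898438, 202.31065368652344), (45.18431854248047, 16.213132858276367), 4.677826404571533) [0.536 0.204 0.106]
[[559, 198, 106], [554, 202, 107], [544, 200, 107], [536, 194, 104], [555, 207, 107], [546, 204, 106], [537, 198, 104], [527, 197, 105], [516, 196, 106], [551, 206, 103], [539, 2
[... 427 characters left out ...]
 210, 88], [537, 208, 89], [526, 208, 91], [516, 205, 90], [554, 207, 82], [541, 212, 87], [531, 210, 88], [521, 207, 88], [514, 197, 82], [548, 209, 81], [538, 207, 81], [527, 208, 84], [516, 208, 86], [555, 207, 75], [543, 210, 79], [532, 208, 80], [522, 206, 81], [515, 195, 74], [546, 208, 74], [535, 208, 76], [525, 205, 76], [515, 203, 77], [544, 208, 71], [532, 208, 74], [523, 204, 73], [514, 199, 71], [524, 209, 73]]
top face ((564.755615234375, 208.3070068359375), (138.76724243164062, 191.83294677734375), 10.008612632751465) 1660
clip [0.610615   0.26320726 0.056     ] ptr [0.59473027 0.19943777 0.06      ]
clip [0.61130254 0.25955878 0.056     ] ptr [0.59608309 0.21134509 0.06      ]
```

Bar top is 45.7 x 14 mm at z≈0.107, which matches the description. It is centred at (0.537, 0.2005) with yaw ≈4°, and the unit's yaw is ≈10°. The clip lies 83 mm beyond the knob axis (82 expected) and +47 mm in y. The pointer is at about -5 mm, so the knob needs about +60° anticlockwise. Now I go above it.

Call:
{"op": "arm_command", "data": {"targets": [0, 0, 162, -471, -223, 0, -1, 0, 0, 162, -471, -223, 0, -1, 0, 0, 162, -471, -223, 0, -1, 0, 0, 162, -471, -223, 0, -1, 0, 0, 162, -471, -223, 0, -1, 0, 0, 162, -471, -223, 0, -1, 0, 0, 162, -471, -223, 0, -1, 0, 0, 162, -471, -223, 0, -1, 0, 0, 162, -471, -223, 0, -1, 0, 0, 162, -471, -223, 0, -1, 0, 0, 162, -471, -223, 0, -1, 0, 0, 162, -471, -223, 0, -1, 0, 0, 162, -471, -223, 0, -1, 0, 0, 162, -471, -223, 0, -1, 0, 0, 162, -471, -223, 0, -1, 0, 0, 162, -471, -223, 0, -1, 0, 0, 162, -471, -223, 0, -1, 0, 0, 162, -471, -223, 0, -1, 0, 0, 162, -471, -223, 0, -1, 0, 0, 162, -471, -223, 0, -1]}}

```text
time: 2.1
tool_pos: [0.5366, 0.2014, 0.2048]
ee_rot: [3.141, 0.001, 0.067]
wrist_force: [0.2, 1.0, -0.4]
width: 0.0943
finger_force: 0.0
```

```bash
python3 -c "
from h import *
s=snap('side','side1'); cv2.imwrite('pics/c1.png',cv2.resize(s['color'][110:310,180:380,::-1],(600,600),interpolation=3)); print(robot.get_obs()['joint_positions'].round(2))"
```

```text
[0.26 0.14 1.31 0.   1.69 1.76]
```

View pics/c1.png

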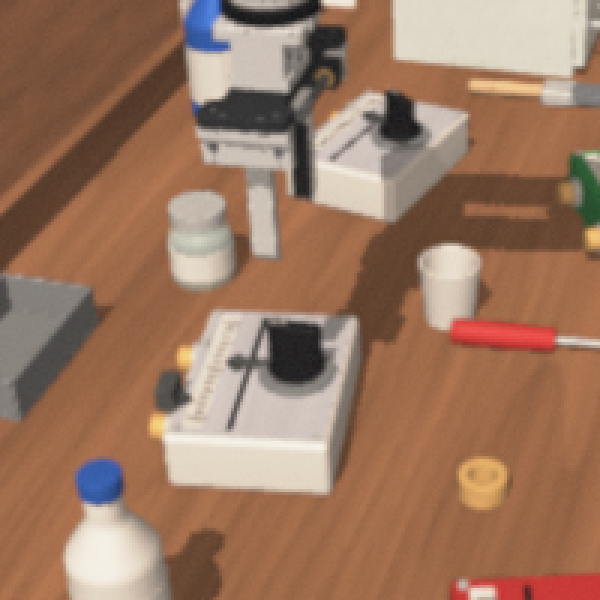

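The gripper hangs open above the chosen unit, with its near finger at crop (263,255) and the knob at crop (297,350) below it. The knob and clip have not moved. Now I descend and close.

Call:
{"op": "arm_command", "data": {"targets": [0, 0, 0, 0, 0, 40, -1, 0, 0, 0, 0, 0, 80, -1, 0, 0, 0, 0, 0, 105, -1, 0, 0, 0, 0, 0, 120, -1, 0, 0, 0, 0, 0, 128, -1, 0, 0, 0, 0, 0, 128, -1, 0, 0, 0, 0, 0, 128, 1, 0, 0, 0, 0, 0, 128, 1, 0, 0, 0, 0, 0, 128, 1, 0, 0, 0, 0, 0, 128, 1, 0, 0, 0, 0, 0, 128, 1, 0, 0, 0, 0, 0, 128, 1, 0, 0, 0, 0, 0, 128, 1, 0, 0, 0, 0, 0, 128, 1, 0, 0, 0, 0, 0, 128, 1, 0, 0, 0, 0, 0, 128, 1]}}

```text
time: 3.75
tool_pos: [0.5368, 0.2011, 0.0774]
ee_rot: [3.141, 0.0, 0.066]
wrist_force: [1.0, -8.3, 1.3]
width: 0.0177
finger_force: 4.8
```

Call:
{"op": "arm_command", "data": {"targets": [0, 0, 0, 0, 0, 0, 1, 0, 0, 0, 0, 0, 0, 1, 0, 0, 0, 0, 0, 0, 1, 0, 0, 0, 0, 0, 0, 1]}}

```text
time: 4.15
tool_pos: [0.5369, 0.1993, 0.0774]
ee_rot: [3.137, 0.0, 0.066]
wrist_force: [0.4, -5.5, 1.2]
width: 0.0137
finger_force: 30.0
```

Gripped: width 13.7 mm, force 30 N. I turn 60° anticlockwise, shifting 3 mm to centre on the axis.

Call:
{"op": "arm_command", "data": {"targets": [0, 0, 0, 0, 3, 0, 1, 0, 0, -5, 0, 3, 0, 1, 0, 0, -10, 0, 3, 0, 1, 0, 0, -15, 0, 3, 0, 1, 0, 0, -20, 0, 3, 0, 1, 0, 0, -25, 0, 3, 0, 1, 0, 0, -30, 0, 3, 0, 1, 0, 0, -35, 0, 3, 0, 1, 0, 0, -40, 0, 3, 0, 1, 0, 0, -45, 0, 3, 0, 1, 0, 0, -50, 0, 3, 0, 1, 0, 0, -55, 0, 3, 0, 1, 0, 0, -60, 0, 3, 0, 1, 0, 0, -60, 0, 3, 0, 1, 0, 0, -60, 0, 3, 0, 1, 0, 0, -60, 0, 3, 0, 1]}}

```text
time: 5.75
tool_pos: [0.5375, 0.1983, 0.0774]
ee_rot: [3.141, -0.0, 1.112]
wrist_force: [3.1, -1.3, -1.4]
width: 0.0138
finger_force: 30.0
```

```bash
python3 -c "
from h import *
s=snap('side','side2'); a=cv2.resize(s['color'][200:285,220:320,::-1],(400,340),interpolation=3)
t=snap('top','top2'); b=cv2.resize(t['color'][130:215,235:335,::-1],(400,340),interpolation=3)
cv2.imwrite('pics/c2.png',np.hstack([a,b]))"
```

```text
(no output)
```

View pics/c2.png

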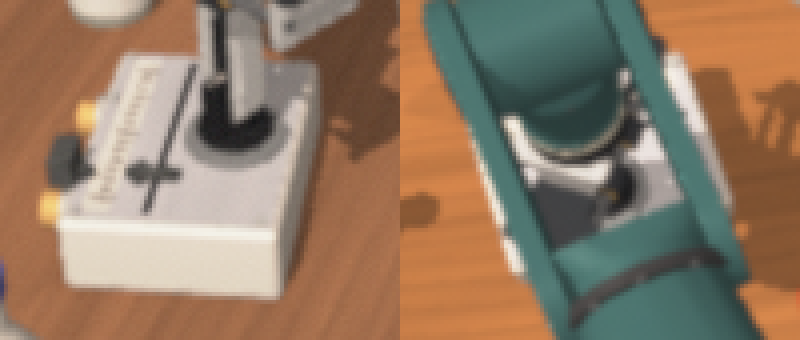

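Side view: the pointer tip, at crop (124,172), is now almost opposite the clip nose at crop (94,170). I measure both.

```bash
python3 -c "
from h import *
s=load('side2')
c=ray(s,220+94/4,200+170/4,.056);p=ray(s,220+124/4,200+172/4,.06)
a=np.radians(10);d=p-c;print(c,p,d[0]*np.cos(a)+d[1]*np.sin(a),-d[0]*np.sin(a)+d[1]*np.cos(a))"
```

```text
[0.61130254 0.25955878 0.056     ] [0.58960551 0.26116209 0.06      ] -0.02108899703167602 0.005346604054148822
```

The estimates are +5 mm (side view) and -3 mm (knob angle). I release, back off and check with a clear view.

Call:
{"op": "arm_command", "data": {"targets": [0, 0, 0, 0, 0, 0, -0.3, 0, 0, 0, 0, 0, 0, -0.3, 0, 0, 0, 0, 0, 0, -0.3, 0, 0, 0, 0, 0, 0, -0.3, 0, 0, 0, 0, 0, 0, -0.3, 0, 0, 0, 0, 0, -20, -0.3, 0, 0, 0, 0, 0, -60, -0.3, 0, 0, 0, 0, 0, -100, -0.3, 0, 0, 0, 0, 0, -140, -0.3, 0, 0, 0, -40, 30, -140, -0.3, 0, 0, 0, -80, 70, -140, -0.3, 0, 0, 0, -110, 110, -140, -0.3, 0, 0, 0, -130, 150, -140, -0.3, 0, 0, 0, -140, 190, -140, -0.3, 0, 0, 0, -145, 230, -140, -0.3, 0, 0, 0, -150, 270, -140, -0.3, 0, 0, 0, -150, 300, -140, -0.3, 0, 0, 0, -150, 300, -140, -0.3]}}

```text
time: 7.65
tool_pos: [0.7417, -0.0711, 0.213]
ee_rot: [-3.138, 0.002, 1.111]
wrist_force: [-0.4, 0.5, -0.5]
width: 0.0613
finger_force: 0.0
```

```bash
python3 -c "
from h import *
s=snap('side','side3'); a=cv2.resize(s['color'][210:260,225:275,::-1],(400,400),interpolation=3)
t=snap('top','top3'); b=cv2.resize(t['color'][140:190,250:300,::-1],(400,400),interpolation=3)
cv2.imwrite('pics/c3.png',np.hstack([a,b]))
for q in (s,t):
  P=cloud(q); m=(np.hypot(P[...,0]-.537,P[...,1]-.199)<.06)&(P[...,2]>.102)&(P[...,2]<.12); print(cv2.minAreaRect((P[m][:,:2]*1000).astype(np.float32)))"
```

```text
((537.3915405273438, 201.70091247558594), (47.44048309326172, 16.29007911682129), 65.78390502929688)
((537.1182861328125, 199.0255126953125), (44.30514907836914, 13.910041809082031), 62.333621978759766)
```

View pics/c3.png

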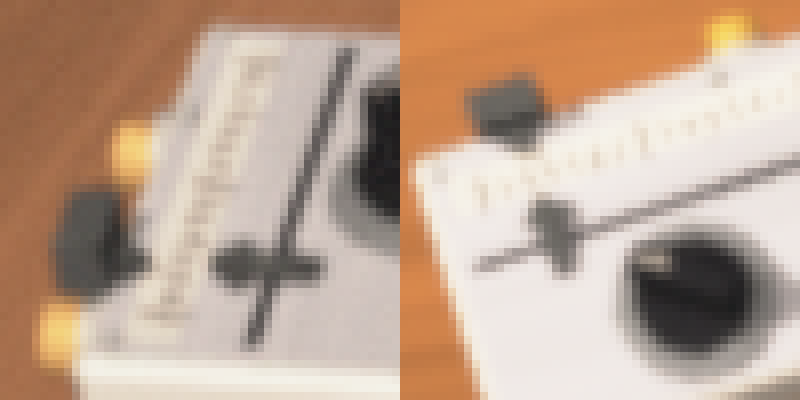

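Top crop: nose tip about (525,150), pointer tip about (547,197). Side crop: nose (150,265), pointer tip (212,262). Both are almost aligned.

```bash
python3 -c "
from h import *
a=np.radians(10)
for f,o,c,p in [('side3',(225,210),(150,265),(212,262)),('top3',(250,140),(125,150),(147,197)),('top3',(250,140),(107,112),(165,270))]:
    s=load(f);r=lambda q,z:ray(s,o[0]+q[0]/8-.5,o[1]+q[1]/8-.5,z)
    c=r(c,.056);p=r(p,.06);d=p-c;print(f,c,p,d[0]*np.cos(a)+d[1]*np.sin(a),-d[0]*np.sin(a)+d[1]*np.cos(a))
# centroid-based dark masks (axis symmetric parts) from the clouds
for f in ('side3','top3'):
    s=load(f);P=cloud(s);C=s['color'].astype(int)
    X=(P[...,0]-.537)*np.cos(a)+(P[...,1]-.199)*np.sin(a);Y=-(P[...,0]-.537)*np.sin(a)+(P[...,1]-.199)*np.cos(a)
    dk=(C.max(-1)<120)&(C.max(-1)-C.min(-1)<40)&(abs(Y-.05)<.03)
    for n,lo,hi in (('ptr',.045,.07),('clip',.075,.12)):
        m=dk&(X>lo)&(X<hi)&(P[...,2]>.04);print(f,n,m.sum(),X[m].mean(),Y[m].mean(),Y[m].min(),Y[m].max(),P[...,2][m].mean())
"
```

```text
side3 [0.61171626 0.26020523 0.056     ] [0.590791   0.25829344 0.06      ] -0.020939338989131844 0.001750887140958763
top3 [0.61355661 0.26075645 0.056     ] [0.59071264 0.25370852 0.06      ] -0.023720774538108988 -0.0029740465027966534
top3 [0.63112497 0.26618956 0.056     ] [0.5586256  0.25019772 0.06      ] -0.07417489928887973 -0.0031595084011086447
side3 ptr 31 0.051323043909460304 0.05164064418167288 0.02314944069526207 0.07620252432571374 0.05955050399179266
side3 clip 109 0.09842403849242123 0.05608500824848367 0.03496232113457878 0.07009127432311 0.06936867779831264
top3 ptr 11 0.05099576244276496 0.04538724714437293 0.04081530407794899 0.049967585294323345 0.06203170602587458
top3 clip 46 0.09679230119020962 0.04750407126099122 0.035022618013076864 0.060219443143549226 0.07278535469340773
```

All estimates lie within -4.5 to +2 mm, well inside the 10 mm tolerance. The arm is clear, so I hand in.

```bash
python3 -c "
from bench import robot
print(robot.close_job())"
```

```text
the job is handed in; nothing more can be done
None
```

I turned the clip unit's knob about 60° anticlockwise, released it and handed the job in (no verdict was returned): the pointer measures within about 5 mm of the clip tip along the scale (10 mm allowed), and the arm never went near the other unit's pointer.

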